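# Spread a snap ring onto a grooved spindle

## Task

Push the loose bearing block along the bench, without lifting it, until it is fully home against the end stop of the U-shaped steel fence. Then take the snap-ring pliers out of their stand by squeezing the two handles, lower the spread ring over the block's upright spindle without forcing it, and bring it level with the groove just above the bearing face. Finish there, still holding the pliers upright and squeezed so the ring stays fully spread round the groove, its weight in the gripper; leave the things standing around where they are.

Things in the scene. Friction and masses are not known exactly. Their poses are not given: they have to be found in the camera images.
- fence: U-shaped fence of polished, slippery steel bar, 18 mm high, fixed, open towards the robot. Origin on the bench where the block's origin comes when home; x from the mouth to the end stop (the way to push). Inner faces of the rails at y = +-38.5 mm, end stop face at x = 45 mm; they flare outwards from x = -25 to x = -58 mm (mouth 106 mm wide). A block caught on a flare: back off, push again.
- block: Loose aluminium bearing block with an upright spindle, 0.5 to 0.9 kg, 90 (x) x 72 (y) x 32 mm, in front of the fence mouth, roughly in line with it. Origin at the centre of its underside; x towards the fence, flat face to push on at x = -45 mm. Spindle axis at x = +12, y = 0. Round the spindle's foot a boss of 50 mm diameter up to z = 46 mm and the bearing face, 42 mm diameter, at z = 50 mm.
- groove (a point): middle of the spindle's groove (22 mm diameter, from 50 to 58 mm above the block's underside), on the spindle axis, 54 mm above the underside
- spindle_end (a point): centre of the spindle's upper end, 81 mm above the block's underside; the spindle is 26.5 mm in diameter from the groove's upper edge (58 mm) to 78 mm, then tapers to 22 mm
- stand: grey pliers stand, fixed; base 100 x 84 x 8 mm, a post at the back (x = +37 to +51 mm, 69 mm high), and two tines 44 mm apart that point towards the robot (to -x), on which the pliers' cross guard rests at z = 69 mm. Origin on the bench below the pliers' pivot. The pliers lift straight up out of it, squeezed or not.
- pliers: Snap-ring pliers, loose, about 0.19 kg, upright in the stand, handles up, jaws down. Origin at the pivot, 97 mm above the bench at the start; y is the line along which the handles are squeezed, z up. Cross guard 64 mm long in y at z = -28 to -22 mm; jaws down to z = -74 mm. On their pins, for good, a level snap ring of 3.5 mm round wire at z = -78 mm, reaching from the jaws to -x.
- grip (a point): point between the two grey handles, 48 mm above the pivot: grip here from above, closing along the pliers' y. The handles reach from z = 16 to 78 mm above the pivot, are 18 mm wide in x; their outer faces are about 49 mm apart here when free, 36 mm apart and parallel when squeezed to the stop
- ring_center (a point): centre of the round opening of the ring when fully spread, at x = -20.4 mm, z = -78 mm of the pliers. Spread, the opening is 32.5 mm in diameter and passes the spindle with 3 mm to spare all round; released it is about 24 mm wide and does not pass. The jaws stay 3 mm or more clear of the spindle when this point is on its axis.
- spread (a joint): angle of one handle (the other follows): 0 released, 0.13 rad squeezed to the stop, where the ring is fully spread. The handles spring back; squeezing to the stop takes about 8 N on each handle at the grip point, more only presses on the stop. Any grip of 20 N or more keeps it there.
- bottle: bystander: closed glass bottle, 56 mm diameter, 105 mm high, origin at the centre of its underside
- beaker: bystander: beaker, 54 mm diameter, 70 mm high, origin at the centre of its underside
- tape: bystander: small roll of tape lying flat, 55 mm diameter, 19 mm high
- marker: bystander: marker pen lying on the bench, 135 mm long, 17 mm thick
- rack: bystander: microtube rack, 62 x 144 x 42 mm
Things that resemble listed ones, but are neither listed nor needed, are in the scene too. What is meant by the pliers is not brown, and is the smaller of those in its own colour.

How it is judged:
On the way, in this order (a step that is already met when the one before it is completed fails the run):
1. the block is home against the fence's end stop (x of block in the frame of fence above -0.005 m and angle between the x axis of block and the x axis of fence, either way round below 0.09 rad), for 0.2 s.
2. the ring, fully spread, is above the spindle's end and in line with it (horizontal distance between ring_center and groove below 0.006 m and z of ring_center in the frame of spindle_end above 0.002 m and value of joint spread above 0.11 rad and contact force between the fingers and pliers above 2 N), for 0.05 s.
At the end, for the whole second after the job is handed in: Block home within 5 mm, straight, on the bench; ring centre within 5 mm of the spindle axis and 3.5 mm of the groove's mid height; handles squeezed by the gripper (spread over 0.11 rad); pliers upright within 0.12 rad, still, off the stand, pressing on the block under 6 N (all of step 1 and horizontal distance between ring_center and groove below 0.005 m and z of ring_center in the frame of groove between -0.0035 and 0.0035 m and value of joint spread above 0.11 rad and angle between pliers's own z axis and vertical below 0.12 rad and contact force between the fingers and pliers above 4 N and contact force between pliers and block below 6 N and contact force between pliers and stand below 0.2 N and height (world z) of block below 0.003 m and linear speed of pliers below 0.02 m/s); the arm keeps its last pose, push and grip.
It fails at once if the block is lifted or tipped (height (world z) of block above 0.012 m or angle between block's own z axis and vertical above 0.15 rad).
It fails at once if the ring is pushed over the spindle while not spread (horizontal distance between ring_center and groove below 0.012 m and z of ring_center in the frame of spindle_end below -0.004 m and value of joint spread below 0.09 rad).
It fails at once if the ring or pliers are forced against the block (over 30 N) (contact force between pliers and block above 30 N).
It fails at once if a bystander is moved more than 3 cm (distance of any of bottle, beaker, tape, marker, rack from where it was at the start of the episode above 0.03 m).
It also fails if it takes over 58 s, if anything falls off the work surface, if the arm or the gripper's body presses on something with over 40 N, if the wrist force passes 120 N, or if a joint passes its speed limit or range.

## Robot

A 7-joint arm with a two-finger parallel gripper is mounted at the origin on a cart in front of the work surface, level with it; the furniture and walls round the work are solid. World frame = base frame: x ahead of the robot, y to its left, z up, the work surface at z = 0. Lengths are in m, angles in rad, forces in N, time in s.
With the tool pointing down it reaches from about 0.4 to 0.85 m from the base axis. Payload 6.9 kg.
Tool frame: the origin (TCP) lies midway between the tips of the shut fingers; the grasp point (between the pads) lies arm.tcp_to_grasp behind it (arm.tcp_to_grasp is the distance from the TCP to the grasp point, in m); z points along the fingers, y is the line along which they close (so a half turn about z gives the same grasp; the last joint's range is limited). The gripper opens to 85 mm and grips with 20 to 120 N. Pads are 22 mm wide; open, the fingers measure 114 mm over their backs; the gripper's body (76 mm by 85 mm) begins 54 mm behind the grasp point. The pads swing forward as they close: fully open they stand 13 mm farther back than shut.
Start: joints at [1.327, 0.507, -0.238, 1.5, 0.126, 1.149, -0.155], TCP at [0.214, -0.587, 0.193] pointing down, gripper open.
Joint ranges: [-3.08, 3.08], [-0.24, 2.05], [-1.43, 1.35], [0, 2.5], [-1.52, 4.66], [0.17, 1.96], [-2.89, 2.89]. Speed limits (rad/s): [2.39, 2.39, 3.14, 3.14, 3.14, 3.14, 3.14].

## Interface

Orientations are given as a unit quaternion [x, y, z, w].
In Python, from cell import arm, optics, ticket gives the robot as it stands.
- The arm moves only by the shell command python3 -m crank 'ROWS' [FORCE]. ROWS is JSON, a list that holds one entry, the list of rows, each a list of 7 numbers: the shift along the tool's x, y, z in mm, then the turn, a rotation vector about the tool's x, y, z in rad, then the closure in counts, from 0 (fully open) to 255 (shut). In form: [[[tx, ty, tz, rx, ry, rz, claw], ...]]. A call has 1 to 10 rows; each row is the pose to reach, as a shift and turn from the pose commanded when the call began, along the tool's axes at that moment; what a row does not reach only later rows make up. A row lasts 1/8 s, in which the tool goes at most 62.5 mm and 10.7 degrees, less where a joint would pass 70% of its speed; a pose out of reach is approached as far as the arm can. A call with a gripper value outside its range is refused whole. The fingers move at their own pace and stop on an object; FORCE is the grip in N (left out, the last holds). Time passes only in rows, so rows that repeat a pose let the fingers close. It gives the time, the measured TCP pose, the force, the opening and the grip force at its end, in the units of the state.
- arm.state(): the state, without advancing time (a new reading comes with each control period).
- optics.get_image(name): name is "scene" or "side" or "wrist"; returns a dict with "color" (400x640x3 uint8, blue, green, red), "fx", "fy", "cx", "cy" (pixels), "position" and "orientation" of the camera in the world. Camera axes: x right, y down, z forward; pixel columns grow to the right and rows downward; lengths in m; the calibration is good to about 2 mm. A picture is of the moment at which its call begins. There is no depth.
- ticket.hand_in(): hands the job in; it is judged then, once.
The state is a dict: "time_s": time; "qpos": joint angles; "joint_vel": joint speeds; "joint_efforts": joint torques, N m; "tcp_pos": TCP position; "ee_rot": TCP orientation; "ft_force": force on the tool from outside, world axes, zero at the start; "moment": the same for the moment, N m; "gripper_width": finger opening in m; "grasp_force": force on a finger pad.
Only numpy, scipy, OpenCV 4.12 (cv2) and the standard library are available. Lean on these libraries where they do the work, as an engineer would, in place of code of your own. Each camera call takes 0.05 s, during which the arm holds its last target. There are 200 camera calls.

## Working session

There is one attempt and no reset: what is moved stays moved. The work goes in short steps, Python scripts to look and compute and a shell command to move; the robot and the scene stay as the last step left them, time stands still between calls to the robot, and variables do not carry over. Pictures are saved under pics/ and viewed, at most 10 in all, crops included, and the job is handed in when it is done.

```bash
mkdir -p pics; ls
cat > h.py <<'E'
import numpy as np, cv2
from scipy.spatial.transform import Rotation as R
from cell import arm, optics, ticket
def snap(n,f):
    im=optics.get_image(n); cv2.imwrite('pics/'+f+'.png',im['color'])
    np.savez('pics/'+f+'.npz',**{k:np.array(im[k]) for k in im}); return im
def load(f): return dict(np.load('pics/'+f+'.npz'))
def ray(im,u,v):
    d=R.from_quat(im['orientation']).apply([(u-im['cx'])/im['fx'],(v-im['cy'])/im['fy'],1.]); return np.array(im['position']),d
def onz(im,u,v,z):
    p,d=ray(im,u,v); return p+d*(z-p[2])/d[2]
def tri(obs):
    A=np.zeros((3,3));b=np.zeros(3)
    for im,u,v in obs:
        p,d=ray(im,u,v); d/=np.linalg.norm(d); P=np.eye(3)-np.outer(d,d); A+=P; b+=P@p
    return np.linalg.solve(A,b)
def proj(im,P):
    c=R.from_quat(im['orientation']).inv().apply(np.array(P)-im['position']); return c[...,0]/c[...,2]*im['fx']+im['cx'],c[...,1]/c[...,2]*im['fy']+im['cy']
E
python3 - <<'E'
from h import *
for n in('scene','side','wrist'):
    im=snap(n,n+'0'); print(n,im['position'],R.from_quat(im['orientation']).as_matrix()[:,2],im['fx'])
print(arm.state(),arm.tcp_to_grasp)
print(R.from_quat(arm.state()['ee_rot']).as_matrix().round(3))
E
```

```text
pics
scene [-0.42980346 -0.26837672  0.83489897] [ 0.71267737  0.44235367 -0.54443934] 427.5075690878243
side [-0.32937731  1.14826796  0.68930401] [ 0.65051508 -0.62189048 -0.43598436] 401.785924716979
wrist [ 0.28850213 -0.56030143  0.37275547] [-0.29248801 -0.10378569 -0.95062048] 348.6114350615699
{'time_s': 0.15, 'qpos': array([ 1.3265189 ,  0.50815914, -0.23755089,  1.50086629,  0.12571557,
        1.14890551, -0.15479011]), 'joint_vel': array([-0.00097473, -0.00164021, -0.00069726, -0.00387592,  0.00099467,
        0.00129107,  0.00032352]), 'joint_efforts': array([-2.63498114e-03, -6.21005058e+01, -2.18932919e+00, -2.49842584e+01,
        1.26717673e-02,  9.07215552e-03, -4.16723049e-05]), 'tcp_pos': array([ 0.21397495, -0.58678736,  0.19213357]), 'ee_rot': array([ 9.84743434e-01,  1.74011247e-01, -1.30942255e-04, -6.61829641e-04]), 'ft_force': array([ 0.1396318 , -0.1659653 ,  0.62121893]), 'moment': array([-0.0459468 ,  0.00293226, -0.01744052]), 'grasp_force': 0.0, 'gripper_width': 0.08556001990983293} 0.0187
[[ 0.939  0.343 -0.   ]
 [ 0.343 -0.939  0.001]
 [-0.    -0.001 -1.   ]]
```

View pics/scene0.png

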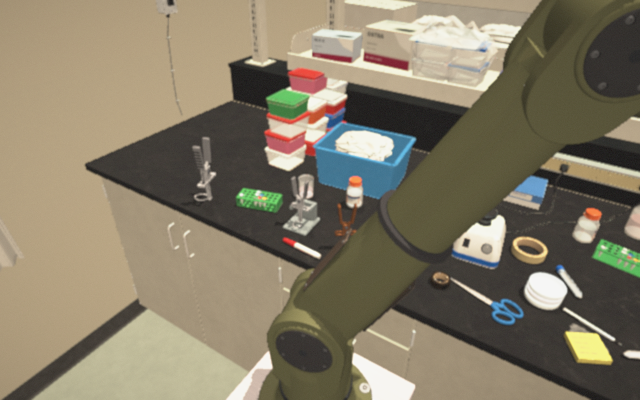

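View pics/side0.png

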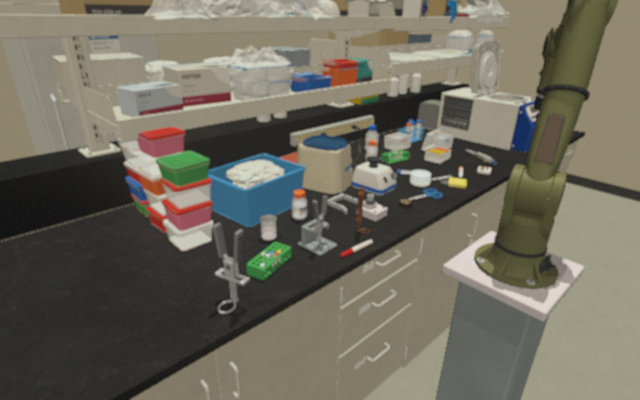

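The scene has three pliers:
- a large grey pair, scene (205,170), side (230,270)
- a small grey pair in the stand, scene (302,203), side (318,225)
- a brown pair, scene (346,220), side (361,212)

The small grey pair fits: it isn't brown, and it is the smaller of the two grey ones. The block is at side (372,207) and the fence at side (345,203). I'll confirm in one enlarged crop.

Run:
```python
from h import *
a=cv2.imread('pics/side0.png')[175:265,285:405]; b=cv2.imread('pics/scene0.png')[165:255,265:385]
c=np.vstack([cv2.resize(x,None,fx=6,fy=6,interpolation=cv2.INTER_CUBIC)[:, :] for x in (a,)])
d=cv2.resize(b,None,fx=4,fy=4,interpolation=cv2.INTER_CUBIC)
cv2.imwrite('pics/crop1.png',c); 
im=load('side0')
for n,u,v,z in[('block',372,207,.03),('stand base',318,245,0),('fence',345,203,.018)]: print(n,onz(im,u,v,z))
im=load('scene0')
for n,u,v,z in[('stand base',300,225,0),('tape?',441,280,.01)]: print(n,onz(im,u,v,z))
```

```text
block [0.51373672 0.06199423 0.03      ]
stand base [0.48636559 0.36635372 0.        ]
fence [0.62249399 0.09365544 0.018     ]
stand base [4.78845568e-01 3.66832563e-01 1.11022302e-16]
tape? [ 0.4745746  -0.10280119  0.01      ]
```

View pics/crop1.png

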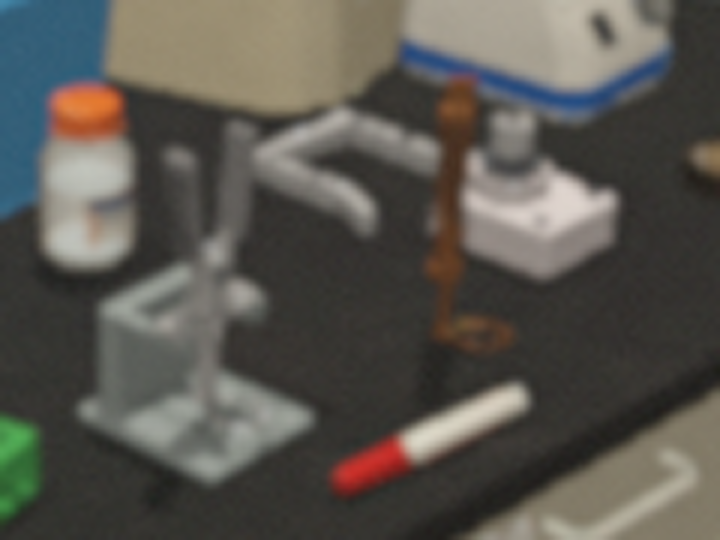

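The crop confirms it: the small grey pliers sit in the grey stand, at crop (208,290). Block, fence, brown decoy and marker are all visible. Next I'll compute their positions.

Run:
```python
from h import *
im=load('side0')
def c(n,x,y,z): print(n,onz(im,285+x/6,175+y/6,z).round(3))
c('blk top near-left(+y rear?)',465,208,.032);c('blk top front corner',545,245,.032);c('blk top right',616,208,.032);c('blk bottom front',545,278,0)
c('spindle end',513,110,.081)
c('fence L mouth',370,215,.018);c('bend',320,182,.018);c('corner L',262,155,.018);c('corner R',345,112,.018);c('R seen',440,160,.018)
c('brown foot',443,325,.02);c('brown top',460,90,.17)
c('marker a',345,480,.01);c('marker b',520,395,.01)
c('bottle',90,265,0)
c('stand L',80,410,.008);c('stand F',212,480,.008);c('stand R',315,418,.008)
c('handle L top',180,155,.175);c('handle R top',240,130,.175)
s=arm.state()
w=load('wrist0');T=R.from_quat(s['ee_rot'])
print('cam in tool',T.inv().apply(w['position']-s['tcp_pos']), (T.inv()*R.from_quat(w['orientation'])).as_matrix().round(3))
for t in [(.5,.06),(.43,.0),(.5,.3)]: print(t)
```

```text
blk top near-left(+y rear?) [0.52  0.109 0.032]
blk top front corner [0.455 0.111 0.032]
blk top right [0.458 0.039 0.032]
blk bottom front [0.465 0.095 0.   ]
spindle end [0.528 0.06  0.081]
fence L mouth [0.571 0.139 0.018]
bend [0.625 0.128 0.018]
corner L [0.679 0.127 0.018]
corner R [0.691 0.036 0.018]
R seen [0.596 0.045 0.018]
brown foot [0.445 0.214 0.02 ]
brown top [0.439 0.22  0.17 ]
marker a [0.38  0.362 0.01 ]
marker b [0.375 0.228 0.01 ]
bottle [0.663 0.291 0.   ]
stand L [0.527 0.416 0.008]
stand F [0.429 0.411 0.008]
stand R [0.436 0.327 0.008]
handle L top [0.471 0.397 0.175]
handle R top [0.472 0.353 0.175]
cam in tool [ 0.07908592  0.00041582 -0.1806248 ] [[ 0.    -0.951 -0.31 ]
 [ 1.     0.001 -0.001]
 [ 0.002 -0.31   0.951]]
(0.5, 0.06)
(0.43, 0.0)
(0.5, 0.3)
```

```bash
python3 -m crank '[[[562,-560,-90,0,0,0.35,255],[562,-560,-90,0,0,0.35,255],[562,-560,-90,0,0,0.35,255],[562,-560,-90,0,0,0.35,255],[562,-560,-90,0,0,0.35,255],[562,-560,-90,0,0,0.35,255],[562,-560,-90,0,0,0.35,255],[562,-560,-90,0,0,0.35,255],[562,-560,-90,0,0,0.35,255],[562,-560,-90,0,0,0.35,255]]]' 30; python3 -c "
from cell import arm
from scipy.spatial.transform import Rotation as R
s=arm.state();print(s['qpos'],s['tcp_pos'],R.from_quat(s['ee_rot']).as_matrix().round(3))"
```

```text
time_s: 1.4
tcp_pos: [0.4777, -0.0229, 0.2635]
ee_rot: [1.0, -0.0, 0.0, 0.0]
ft_force: [1.2, -1.4, 0.0]
gripper_width: -0.0003
grasp_force: 0.0
[ 0.34753104  0.23496584 -0.45033078  1.7438899   0.10985919  1.1872592
 -1.70467376] [ 0.47767154 -0.02287184  0.26354627] [[ 1.    -0.001  0.   ]
 [-0.001 -1.    -0.   ]
 [ 0.     0.    -1.   ]]
```

```bash
python3 -m crank '[[[70,-150,-20,0,0,0,255],[70,-150,-20,0,0,0,255],[70,-150,-20,0,0,0,255],[70,-150,-20,0,0,0,255],[70,-150,-20,0,0,0,255]]]'
python3 - <<'E'
from h import *
im=snap('wrist','w1'); s=arm.state(); print(s['tcp_pos'],s['qpos'].round(2))
E
```

```text
time_s: 2.02
tcp_pos: [0.5469, 0.1246, 0.2827]
ee_rot: [1.0, -0.0, -0.001, 0.0]
ft_force: [1.1, -0.4, -1.3]
gripper_width: -0.0
grasp_force: 0.0
[0.54693841 0.12388905 0.28285753] [ 0.07  0.37 -0.5   1.51  0.18  1.31 -2.02]
```

View pics/w1.png

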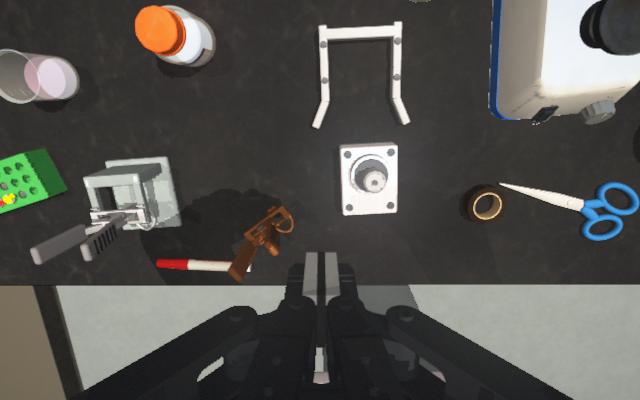

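The wrist view shows everything needed. Block top corners are (341,145), (396,144), (398,214) and (341,215), with the spindle end at (374,181). The fence's inner corners are (328,39) and (393,38), and its rails run down to the bends near (328,100) and (393,97). The pliers' guard and handles are at (120,215), the marker at (200,266) and the tape at (487,204).

Run:
```python
from h import *
im=load('w1'); side=load('side0')
def m(n,u,v,z): p=onz(im,u,v,z); print(n,p.round(4)); return p
B=[m('blk',u,v,.032) for u,v in[(341,145),(396,144),(398,214),(341,215)]]
print('block c',np.mean(B,0),'len',np.linalg.norm(B[0]-B[3]),np.linalg.norm(B[0]-B[1]),'yaw',np.arctan2(*((B[0]-B[3]+B[1]-B[2])[[1,0]])))
m('spindle end',374,181,.081)
F=[m('f',u,v,.018) for u,v in[(328,39),(393,38),(393,97),(328,100)]]
d=(F[0]-F[3]+F[1]-F[2]); print('yaw',np.arctan2(d[1],d[0]),'w',np.linalg.norm(F[0]-F[1]))
e=F[0]-F[1]; print('yaw from stop',np.arctan2(-e[0],e[1]))
m('mouthL',321,129,.018);m('mouthR',402,125,.018)
for u,v in[(83,175),(152,155)]: m('stand top',u,v,.069)
m('base near R',181,226,.008);m('base far R',173,157,.008);m('base near L?',112,232,.008)
m('hL',36,254,.175);m('hR',90,250,.175)
print(m('edge',300,285,0))
```

```text
blk [0.558  0.0993 0.032 ]
blk [0.5592 0.0313 0.032 ]
blk [0.4671 0.0226 0.032 ]
blk [0.4657 0.0977 0.032 ]
block c [0.51250661 0.06271185 0.032     ] len 0.09233141023884776 0.06795232662849253 yaw 0.05638325142015373
spindle end [0.525 0.064 0.081]
f [0.6794 0.1158 0.018 ]
f [0.6804 0.0401 0.018 ]
f [0.6145 0.0358 0.018 ]
f [0.611  0.1154 0.018 ]
yaw 0.03447454421953204 w 0.07575711973357827
yaw from stop 0.013605189984132984
mouthL [0.5759 0.124  0.018 ]
mouthR [0.5808 0.0224 0.018 ]
stand top [0.5292 0.4006 0.069 ]
stand top [0.5526 0.3169 0.069 ]
base near R [0.4403 0.3211 0.008 ]
base far R [0.5385 0.3194 0.008 ]
base near L? [0.4312 0.42   0.008 ]
hL [0.481  0.3852 0.175 ]
hR [0.485  0.3349 0.175 ]
edge [0.3405 0.156  0.    ]
[0.34045504 0.15596994 0.        ]
```

```bash
python3 -m crank '[[[-122,62,100,0,0,-0.035,165],[-122,62,100,0,0,-0.035,165],[-122,62,100,0,0,-0.035,165],[-122,62,160,0,0,-0.035,165],[-122,62,220,0,0,-0.035,165],[-122,62,255,0,0,-0.035,165],[-122,62,270,0,0,-0.035,165],[-122,62,270,0,0,-0.035,165]]]'
python3 - <<'E'
from h import *
for n in('side','wrist'): snap(n,n+'2')
a=cv2.imread('pics/side2.png')[165:265,300:420]; b=cv2.imread('pics/wrist2.png')
v=np.zeros((600,800,3),np.uint8); v[:300,:360]=cv2.resize(a,(360,300),interpolation=cv2.INTER_CUBIC); v[:300,360:800]=cv2.resize(b,(440,300)); cv2.imwrite('pics/v2.png',v[:300])
s=arm.state(); print(s['tcp_pos'],R.from_quat(s['ee_rot']).as_rotvec())
E
```

```text
time_s: 3.08
tcp_pos: [0.4243, 0.062, 0.0127]
ee_rot: [1.0, 0.016, -0.001, 0.0]
ft_force: [-0.4, -0.1, -0.8]
gripper_width: 0.03
grasp_force: 0.0
[0.42547941 0.06264569 0.01387802] [3.14085768e+00 5.23393762e-02 1.03901558e-03]
```

View pics/v2.png

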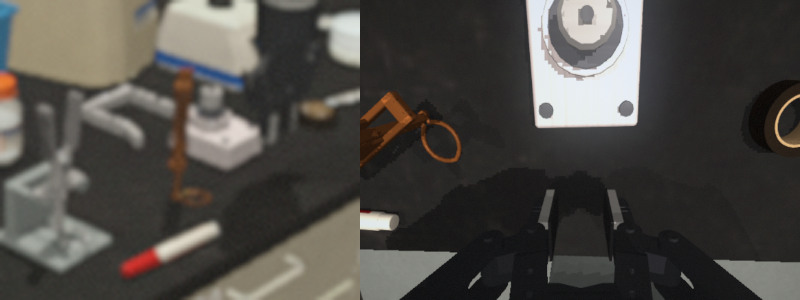

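Both fingertips are behind the block's rear face, whose corners sit at about (254,169) and (403,167) in the wrist image. Pushing now.

```bash
python3 -m crank '[[[15,0,0,0,0,0,165],[25,0,0,0,0,0,165],[35,-1,0,0,0,0,165],[46,-2,0,0,0,0,165],[57,-4,0,0,0,0,165],[68,-6,0,0,0,0,165],[79,-8,0,0,0,0,165],[90,-9,0,0,0,0,165],[101,-10,0,0,0,0,165],[112,-10,0,0,0,0,165]]]'
python3 - <<'E'
from h import *
snap('wrist','w3'); im=load('w3')
cv2.imwrite('pics/w3v.png',im['color'])
print(arm.state()['tcp_pos'],arm.state()['ft_force'])
E
```

```text
time_s: 4.42
tcp_pos: [0.5374, 0.0774, 0.0131]
ee_rot: [1.0, 0.017, -0.0, -0.0]
ft_force: [-1.7, 0.2, -2.1]
gripper_width: 0.0302
grasp_force: 1.0
[0.5394436  0.07747182 0.0132531 ] [ 1.35229517 -0.02874771 -0.16761003]
```

View pics/w3v.png

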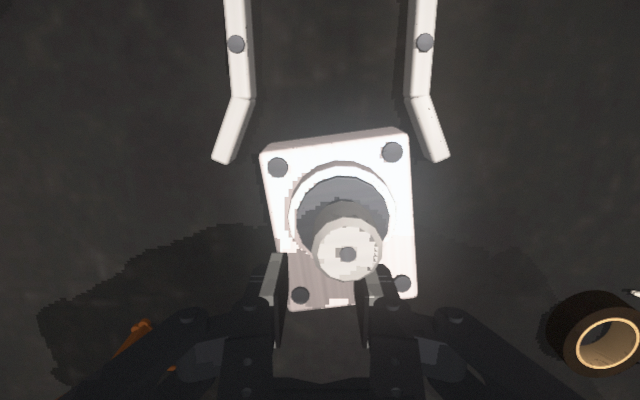

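Run:
```python
from h import *
im=load('w3'); f=lambda u,v,z:onz(im,u,v,z)[:2]
B=np.array([f(u,v,.032) for u,v in[(264,152),(407,133),(417,297),(290,310)]]);print(B.round(4),B.mean(0))
for a,b in((0,1),(1,2),(2,3),(3,0)): print(np.linalg.norm(B[a]-B[b]).round(4), np.arctan2(*(B[b]-B[a])[::-1]).round(3))
print('spindle',f(347,254,.081))
for u,v in[(238,160),(240,98),(435,160),(408,98),(245,98),(402,98),(242,5),(408,5)]: print(u,v,f(u,v,.018).round(4))
s=arm.state();T=R.from_quat(s['ee_rot'])
for y in(-.015,-.03,.015,.03): print('finger',y,proj(im,s['tcp_pos']+T.apply([.011,y,0])))
```

```text
[[0.587  0.1053]
 [0.5981 0.0396]
 [0.5116 0.0245]
 [0.501  0.0925]] [0.54942104 0.06545214]
0.0666 -1.404
0.0878 -2.969
0.0688 1.725
0.087 0.147
spindle [0.56026792 0.06835532]
238 160 [0.5799 0.1208]
240 98 [0.6103 0.1187]
435 160 [0.5834 0.0203]
408 98 [0.6132 0.0375]
245 98 [0.6104 0.1163]
402 98 [0.6131 0.0404]
242 5 [0.6504 0.1163]
408 5 [0.653 0.042]
finger -0.015 (np.float64(292.93437645528843), np.float64(213.6463677691919))
finger -0.03 (np.float64(265.7261950077747), np.float64(213.62701541084826))
finger 0.015 (np.float64(347.3553319800728), np.float64(213.68507575247807))
finger 0.03 (np.float64(374.5681063157564), np.float64(213.70443137760444))
```

Run:
```python
from h import *
s=arm.state();T=R.from_quat(s['ee_rot']); print(s['time_s'],s['tcp_pos'],s['joint_vel'].round(3),s['ft_force'])
for f in('wrist0','w1','wrist2','w3'): print(f,load(f)['position'],load(f)['orientation'].round(3))
im=load('w3'); print(T.inv().apply(im['position']-s['tcp_pos']))
for P in([0,0,0],[.011,0,0],[-.011,0,0],[-.009,.015,-.004],[-.009,.015,-.02]): print(P,proj(im,s['tcp_pos']+T.apply(P)))
im=load('wrist2')
print([onz(im,u,v,.032).round(4) for u,v in((254.5,169),(403,167))])
```

```text
4.475 [0.5394436  0.07747182 0.0132531 ] [-0.001 -0.014  0.003  0.026  0.004 -0.029 -0.012] [ 1.35229517 -0.02874771 -0.16761003]
wrist0 [ 0.28850213 -0.56030143  0.37275547] [ 0.809 -0.566 -0.091  0.128]
w1 [0.62637814 0.12412077 0.46336598] [-0.698  0.698  0.112 -0.112]
wrist2 [0.50427672 0.064546   0.19410296] [ 0.71  -0.687 -0.11   0.113]
w3 [0.61669702 0.07956685 0.19378774] [ 0.71  -0.686 -0.11   0.113]
[ 0.07763007  0.00045656 -0.18038459]
[0, 0, 0] (np.float64(320.1458055802148), np.float64(232.06643876265045))
[0.011, 0, 0] (np.float64(320.14408873632135), np.float64(213.6657212163712))
[-0.011, 0, 0] (np.float64(320.14746307168355), np.float64(249.83103137840686))
[-0.009, 0.015, -0.004] (np.float64(346.99709765221877), np.float64(249.7949024510787))
[-0.009, 0.015, -0.02] (np.float64(349.1937979513989), np.float64(263.6330301014275))
[array([0.4663, 0.0949, 0.032 ]), array([0.4696, 0.0245, 0.032 ])]
```

Run:
```python
from h import *
a=snap('side','s3')['color'][170:245,315:435]; sc=snap('scene','c3')['color'][170:270,330:480]; b=snap('wrist','w4')['color'][120:400,220:460]
v=np.zeros((600,800,3),np.uint8)
v[:280,:448]=cv2.resize(a,(448,280),interpolation=cv2.INTER_CUBIC); v[290:590,:448]=cv2.resize(sc,(448,300)); v[:408,450:800]=cv2.resize(b,(350,408),interpolation=cv2.INTER_CUBIC); cv2.imwrite('pics/v4.png',v)
```

```text
(no output)
```

View pics/v4.png

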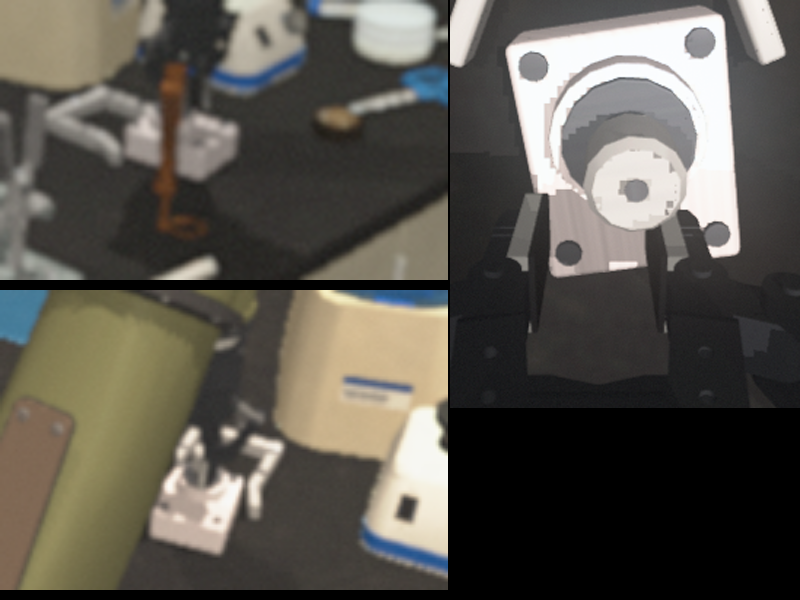

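Run:
```python
from h import *
w=load('wrist2');s=load('side2')
print(tri([(w,275,253),(s,300+272/3,165+142/3)]),tri([(w,366,253),(s,300+290/3,165+132/3)]))
for z in(.013,.03,.05,.07): print(z,onz(w,278,253,z),onz(w,366,253,z), [q.round(1) for q in proj(s,[.42,.062+.02,z])])
# fingertip bright strip extents in wrist images
for f in('w1','w4'):
    g=cv2.cvtColor(load(f)['color'],6)
    for r in(240,246,250,254,258,264,275,290): print(f,r,g[r,262:392:5])
```

```text
[0.42347524 0.07939998 0.04577016] [0.42573441 0.03700778 0.04387057]
0.013 [0.41287447 0.08624013 0.013     ] [0.41456751 0.03570335 0.013     ] [np.float64(388.2), np.float64(221.4)]
0.03 [0.42145433 0.08420372 0.03      ] [0.42298844 0.03841079 0.03      ] [np.float64(388.6), np.float64(217.2)]
0.05 [0.43154828 0.08180794 0.05      ] [0.43289543 0.04159601 0.05      ] [np.float64(389.2), np.float64(212.2)]
0.07 [0.44164224 0.07941216 0.07      ] [0.44280241 0.04478123 0.07      ] [np.float64(389.7), np.float64(207.2)]
w1 240 [55 51 42 43 52 54 54 56 57 58 56 57 57 59 56 59 61 61 62 60 63 61 62 64
 63 62]
w1 246 [ 53  78 106  50  53  55  57  58  60  57  55  56  57  56  56  59  58  60
  59  61  59  60  60  61  60  60]
w1 250 [ 56  54 131  76  55  53  54  56  56  56  57  53  55  55  56  60  57  59
  59  60  59  59  58  57  58  57]
w1 254 [ 57  56  87  85  57  55  58  56  56 122 122  88  40 123 124  62  58  60
  60  59  57  59  59  61  60  58]
w1 258 [ 56  56  57  56  52  54  55  53  55 123 122  89  39 124 122  73  58  62
  58  60  56  57  59  59  57  57]
w1 264 [ 55  52  53  55  55  
[... 524 characters left out ...]
235 227 227 248]
w4 250 [ 52  53  55 113 244 246 209 171 164 229 171 208 233 233 234 166 135 142
 137 229 234 233 233 223 236 247]
w4 254 [ 49  51 120 125 108  90 166 170 163 165 246 174 231 234 233 233 136 142
 137 226 230 231 230 214 241 246]
w4 258 [ 50  51 109 123  73  69 166 168 160 165 169 157 214 230 230 230 187 166
 222 230 230 231 164 192 246 246]
w4 264 [ 46  51 109 120  54  53 166 166 162 164 168 158 212 230 231 231 232 233
 233 232 233 186 206  71  72 244]
w4 275 [ 49 107 107  94  46  47 166 165 168 163 163 168 162 168 153 213 227 216
 214 207 108 124 124 108  76  78]
w4 290 [100 101  99  43  37  41 139  79  80  79 161 165 168 157 164 162 162 163
 163  54  53  61 107 107  76  61]
```

The fingertips triangulate at z ≈ 0.045, about 30 mm above the reported TCP. The pads were therefore pushing the boss above the block top, and not the rear face. I'll back off, then lower until contact to find the real tip height.

```bash
python3 -m crank '[[[-20,0,0,0,0,0,165],[-45,5,0,0,0,0,165],[-70,10,0,0,0,0,165],[-70,10,0,0,0,0,165],[-70,10,4,0,0,0,165],[-70,10,8,0,0,0,165],[-70,10,10,0,0,0,165],[-70,10,10,0,0,0,165]]]'; python3 -m crank '[[[0,0,2,0,0,0,165],[0,0,4,0,0,0,165],[0,0,4,0,0,0,165]]]'
```

```text
time_s: 5.62
tcp_pos: [0.4672, 0.065, 0.0029]
ee_rot: [1.0, 0.017, -0.0, -0.0]
ft_force: [0.5, 0.1, 0.2]
gripper_width: 0.0299
grasp_force: 0.0
time_s: 6.0
tcp_pos: [0.4671, 0.0648, -0.0009]
ee_rot: [1.0, 0.017, -0.0, 0.0]
ft_force: [-0.0, -0.0, 0.1]
gripper_width: 0.0302
grasp_force: 0.0
```

```bash
python3 -m crank '[[[0,0,4,0,0,0,165],[0,0,8,0,0,0,165],[0,0,8,0,0,0,165]]]'; python3 -m crank '[[[0,0,4,0,0,0,165],[0,0,8,0,0,0,165],[0,0,8,0,0,0,165]]]'
python3 - <<'E'
from h import *
b=snap('wrist','w5')['color']; a=snap('side','s5')['color'][170:245,315:435]
v=np.zeros((400,800,3),np.uint8); v[:,:400]=cv2.resize(b[120:400,180:460],(400,400)); v[:250,400:]=cv2.resize(a,(400,250),interpolation=cv2.INTER_CUBIC); cv2.imwrite('pics/v5.png',v)
E
```

```text
time_s: 6.38
tcp_pos: [0.4669, 0.0648, -0.0091]
ee_rot: [1.0, 0.017, -0.0, 0.0]
ft_force: [0.0, 0.4, -0.4]
gripper_width: 0.0306
grasp_force: 0.0
time_s: 6.75
tcp_pos: [0.467, 0.0648, -0.0171]
ee_rot: [1.0, 0.017, -0.0, 0.0]
ft_force: [0.1, 0.2, -1.1]
gripper_width: 0.0301
grasp_force: 0.0
```

View pics/v5.png

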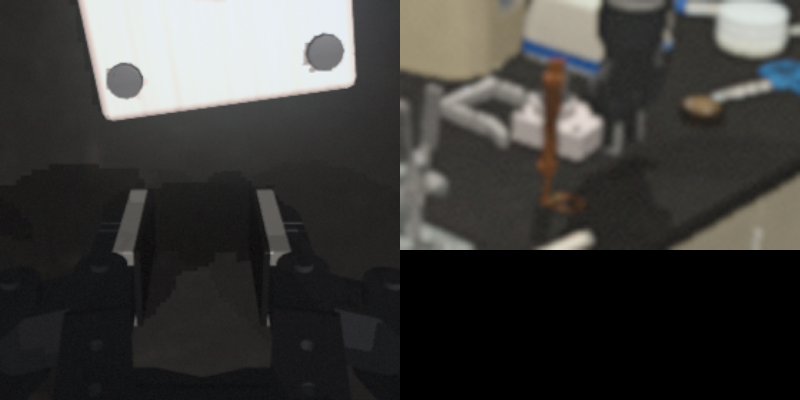

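Fingers are now low behind the block: tips at crop (140,190) and (265,190), block's rear edge from (108,120) to (355,88). Pushing again at this height.

```bash
python3 -m crank '[[[15,0,0,0,0,0,165],[25,0,0,0,0,0,165],[33,0,0,0,0,0,165],[41,0,0,0,0,0,165],[49,-1,0,0,0,0,165],[57,-3,0,0,0,0,165],[65,-5,0,0,0,0,165],[73,-7,0,0,0,0,165],[80,-9,0,0,0,0,165],[80,-9,0,0,0,0,165]]]'
python3 - <<'E'
from h import *
im=snap('wrist','w6'); g=cv2.cvtColor(im['color'],6)
_,t=cv2.threshold(g,140,255,0); t[320:]=0
cs=sorted(cv2.findContours(t,0,2)[0],key=cv2.contourArea)[-3:]
for c in cs: 
    r=cv2.minAreaRect(c); print(cv2.contourArea(c),r); ap=cv2.approxPolyDP(c,6,True)[:,0]; print(ap.tolist())
E
```

```text
time_s: 8.1
tcp_pos: [0.5483, 0.0768, -0.0166]
ee_rot: [1.0, 0.017, 0.001, -0.0]
ft_force: [-0.7, 0.4, 0.1]
gripper_width: 0.0302
grasp_force: 0.0
0.0 ((450.0, 66.5), (1.0, 0.0), -90.0)
[[450, 66]]
3933.0 ((216.49864196777344, 100.52622985839844), (39.52424240112305, 201.668212890625), 3.012787342071533)
[[225, 0], [202, 0], [208, 59], [216, 53], [229, 63], [222, 76], [209, 71], [214, 126], [192, 190], [207, 201], [235, 125]]
45876.0 ((354.0735778808594, 131.53045654296875), (251.00335693359375, 222.07705688476562), 85.91438293457031)
[[456, 0], [434, 0], [431, 22], [237, 27], [253, 251], [417, 252], [429, 144], [449, 197], [467, 192], [444, 121], [450, 69], [435, 73], [437, 53], [451, 57]]
```

```bash
cat > blk.py <<'E'
from h import *
import sys
def pose(im,c):
    B=np.array([onz(im,u,v,.032)[:2] for u,v in c]); d=B[0]-B[3]+B[1]-B[2]
    print(B.round(4).tolist(),'c',B.mean(0).round(4),'yaw',np.arctan2(d[1],d[0]).round(3),'rear',((B[2]+B[3])/2).round(4),'rearyaw',np.arctan2(-(B[3]-B[2])[0],(B[3]-B[2])[1]).round(3))
E
python3 - <<'E'
from blk import *
im=load('w6'); pose(im,[(237,27),(431,22),(417,252),(253,251)])
for u,v in[(207,201),(235,125),(449,197),(429,140),(450,0),(225,0)]: print(u,v,onz(im,u,v,.018).round(4))
E
```

```text
[[0.6461, 0.1086], [0.6499, 0.0422], [0.5633, 0.0366], [0.5613, 0.1053]] c [0.6051 0.0732] yaw 0.052 rear [0.5623 0.0709] rearyaw 0.028
207 201 [0.578  0.1277 0.018 ]
235 125 [0.6114 0.114  0.018 ]
449 197 [0.5836 0.0213 0.018 ]
429 140 [0.6081 0.0333 0.018 ]
450 0 [0.6599 0.0323 0.018 ]
225 0 [0.657  0.1158 0.018 ]
```

```bash
python3 -m crank '[[[7,-1,0,0,0,0,165],[14,-1,0,0,0,0,165],[20,-2,0,0,0,0,165],[25,-2,0,0,0,0,165],[29,-2,0,0,0,0,165],[31,-2,0,0,0,0,165],[31,-2,0,0,0,0,165]]]'
python3 - <<'E'
from blk import *
im=snap('wrist','w7'); g=cv2.cvtColor(im['color'],6)
_,t=cv2.threshold(g,140,255,0); t[320:]=0
c=max(cv2.findContours(t,0,2)[0],key=cv2.contourArea); print(cv2.approxPolyDP(c,6,True)[:,0].tolist())
E
```

```text
time_s: 9.02
tcp_pos: [0.5781, 0.0798, -0.0168]
ee_rot: [1.0, 0.017, 0.0, -0.0]
ft_force: [-2.3, -0.0, 1.1]
gripper_width: 0.0298
grasp_force: 1.2
[[206, 0], [209, 30], [221, 25], [231, 35], [222, 49], [210, 43], [219, 136], [234, 133], [239, 147], [221, 148], [225, 194], [205, 248], [228, 242], [243, 203], [231, 21], [435, 18], [435, 25], [238, 27], [251, 249], [414, 255], [424, 202], [445, 256], [463, 254], [442, 193], [446, 145], [429, 146], [434, 131], [448, 133], [457, 41], [441, 45], [439, 29], [449, 22], [458, 28], [461, 0]]
```

```bash
python3 -m crank '[[[3,0,0,0,0,0,165],[6,0,0,0,0,0,165],[6,0,0,0,0,0,165]]]'; python3 -m crank '[[[2,0,0,0,0,0,165],[4,0,0,0,0,0,165],[4,0,0,0,0,0,165]]]'
```

```text
time_s: 9.45
tcp_pos: [0.5802, 0.0797, -0.0171]
ee_rot: [1.0, 0.018, -0.003, 0.001]
ft_force: [-12.9, -0.8, 9.1]
gripper_width: 0.0304
grasp_force: 6.2
time_s: 9.82
tcp_pos: [0.5801, 0.0795, -0.0175]
ee_rot: [1.0, 0.018, -0.007, 0.001]
ft_force: [-22.4, -0.9, 15.1]
gripper_width: 0.0302
grasp_force: 11.4
```

Run:
```python
from blk import *
pose(load('w7'),[(238,27),(431,23),(414,253),(251,250)])
im=snap('wrist','w8'); g=cv2.cvtColor(im['color'],6); print(arm.state()['tcp_pos'],arm.state()['ft_force'])
_,t=cv2.threshold(g,140,255,0); t[320:]=0
c=max(cv2.findContours(t,0,2)[0],key=cv2.contourArea); print(cv2.approxPolyDP(c,6,True)[:,0].tolist())
```

```text
[[0.676, 0.1112], [0.6795, 0.0453], [0.5928, 0.0409], [0.5918, 0.109]] c [0.635  0.0766] yaw 0.038 rear [0.5923 0.075 ] rearyaw 0.015
[ 0.58006578  0.07951307 -0.01747622] [-22.6535683   -1.06247403  16.03374753]
[[204, 0], [208, 36], [223, 32], [230, 42], [223, 54], [209, 50], [218, 142], [229, 138], [238, 146], [234, 157], [220, 154], [224, 201], [209, 242], [229, 241], [242, 210], [229, 30], [235, 26], [252, 253], [412, 257], [424, 208], [447, 264], [462, 260], [441, 198], [446, 152], [432, 156], [434, 137], [448, 140], [458, 48], [443, 52], [440, 34], [452, 29], [459, 36], [463, 0]]
```

The block is home: it stalled at 22 N with the rear face at x = 0.592, centre about (0.635, 0.077), yaw about 0.03. Now backing off, rising, and going over to the pliers.

```bash
python3 -m crank '[[[-10,0,0,0,0,0,165],[-30,0,0,0,0,0,165],[-30,0,-60,0,0,0,165],[-30,0,-120,0,0,0,165],[-30,0,-180,0,0,0,100],[-30,0,-240,0,0,0,0],[-40,-50,-260,0,0,0,0]]]'; python3 -m crank '[[[-30,-60,0,0,0,0.035,0],[-60,-120,0,0,0,0.035,0],[-70,-180,0,0,0,0.035,0],[-70,-235,0,0,0,0.035,0],[-70,-235,0,0,0,0.035,0],[-70,-235,0,0,0,0.035,0]]]'
python3 - <<'E'
from h import *
b=snap('wrist','w9')['color']; a=snap('side','s9')['color']
s=arm.state();print(s['tcp_pos'],R.from_quat(s['ee_rot']).as_rotvec(),s['gripper_width'])
v=np.zeros((600,800,3),np.uint8); v[:,:480]=cv2.resize(b[40:290,220:420],(480,600),interpolation=cv2.INTER_CUBIC); v[:,480:]=cv2.resize(a[190:265,298:338],(320,600),interpolation=cv2.INTER_CUBIC); cv2.imwrite('pics/v9.png',v)
E
```

```text
time_s: 10.75
tcp_pos: [0.5504, 0.1254, 0.2476]
ee_rot: [1.0, 0.013, 0.005, 0.0]
ft_force: [1.7, 1.7, -0.8]
gripper_width: 0.0825
grasp_force: 0.0
time_s: 11.5
tcp_pos: [0.4688, 0.361, 0.2432]
ee_rot: [1.0, -0.0, 0.001, -0.0]
ft_force: [0.2, -0.5, -0.5]
gripper_width: 0.0856
grasp_force: 0.0
[0.46918223 0.35954379 0.24332403] [ 3.14113991e+00 -4.26466383e-03  1.83399437e-03] 0.08504639443273312
```

View pics/v9.png

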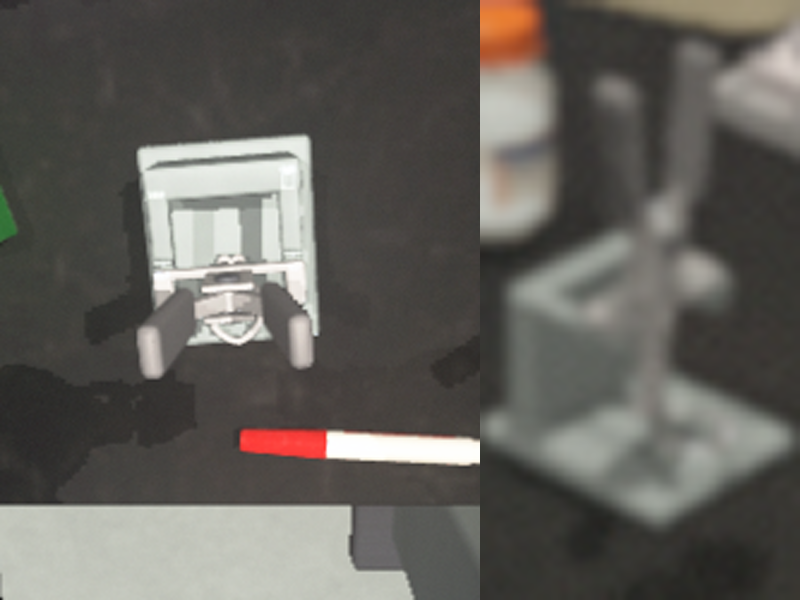

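Handle tops are at wrist pixels (282,187) and (345,182). The ring opening is at about (319,177), and the guard runs (284,152)–(347,150). The stand's far base corners are (277,102) and (349,97).

Run:
```python
from h import *
im=load('w9'); sd=load('s9')
W=lambda u,v,z:onz(im,220+u/2.4,40+v/2.4,z)
S=lambda u,v:(298+(u-480)/8,190+v/8)
L=W(150,352,.175);r=W(301,340,.175);print('handles',L,r,(L+r)/2,np.linalg.norm(L-r),'yaw',np.arctan2(-(L-r)[0],(L-r)[1]))
for n,(a,b) in dict(L=((150,352),(617,85)),R=((301,340),(695,52))).items():
    print(n,tri([(im,220+a/2.4,40+b/2.4),(sd,*S(*((617,85) if n=='L' else (695,52))))]))
g1=W(152,275,.075);g2=W(306,267,.075);print('guard',g1,g2,(g1+g2)/2,np.linalg.norm(g1-g2),'yaw',np.arctan2(-(g1-g2)[0],(g1-g2)[1]))
b1=W(138,148,.008);b2=W(309,136,.008);b3=W(318,335,.008);print('base',b1,b2,b3,np.linalg.norm(b1-b2),np.linalg.norm(b2-b3))
e=b1-b2;print('yaw',np.arctan2(-e[0],e[1]),np.arctan2(*(b2-b3)[[1,0]]),'origin~',(b1+b2)/2-np.array([.05,0,0]))
```

```text
handles [0.47807798 0.38913736 0.175     ] [0.48191267 0.34258615 0.175     ] [0.47999532 0.36586175 0.175     ] 0.04670888378746042 yaw 0.08219016684240675Traceback (most recent call last):
  File "<stdin>", line 7, in <module>
TypeError: unsupported operand type(s) for /: 'tuple' and 'float'
```

Run:
```python
from h import *
im=load('w9'); sd=load('s9')
W=lambda u,v,z:onz(im,220+u/2.4,40+v/2.4,z)
for a,b,c,d in((150,352,617,85),(301,340,695,52)): print(tri([(im,220+a/2.4,40+b/2.4),(sd,298+(c-480)/8,190+d/8)]))
g1=W(152,275,.075);g2=W(306,267,.075);print('guard',g1,g2,(g1+g2)/2,np.linalg.norm(g1-g2),'yaw',np.arctan2(-(g1-g2)[0],(g1-g2)[1]))
b1=W(138,148,.008);b2=W(309,136,.008);b3=W(318,335,.008);print('base',b1,b2,b3,np.linalg.norm(b1-b2),np.linalg.norm(b2-b3))
e=b1-b2;print('yaw',np.arctan2(-e[0],e[1]),np.arctan2(*(b2-b3)[[1,0]]),'origin~',(b1+b2)/2-np.array([.05,0,0]))
```

```text
[0.4772278  0.38982248 0.17117446]
[0.48134907 0.34317176 0.1697173 ]
guard [0.4836711  0.39869236 0.075     ] [0.48705301 0.33402707 0.075     ] [0.48536206 0.36635972 0.075     ] 0.06475366449359664 yaw 0.05225107790087762
base [0.53260438 0.41069459 0.008     ] [0.53809362 0.32901034 0.008     ] [0.44037514 0.32199606 0.008     ] 0.08186848691509972 0.0979698980045627
yaw 0.06709980843062206 0.07165755179266614 origin~ [0.485349   0.36985246 0.008     ]
```

```bash
python3 -m crank '[[[13,-6,20,0,0,-0.068,0],[13,-6,60,0,0,-0.068,0],[13,-6,100,0,0,-0.068,0],[13,-6,130,0,0,-0.068,0],[13,-6,143,0,0,-0.068,0],[13,-6,143,0,0,-0.068,0]]]'; python3 -m crank '[[[0,0,0,0,0,0,60],[0,0,0,0,0,0,100],[0,0,0,0,0,0,255],[0,0,0,0,0,0,255],[0,0,0,0,0,0,255],[0,0,0,0,0,0,255]]]' 40
python3 - <<'E'
from h import *
snap('wrist','w10');snap('side','s10')
s=arm.state();print(s['tcp_pos'],s['ft_force'],s['gripper_width'],s['grasp_force'])
E
```

```text
time_s: 12.35
tcp_pos: [0.4815, 0.3661, 0.1002]
ee_rot: [0.999, 0.033, -0.0, 0.0]
ft_force: [0.1, -0.4, 0.8]
gripper_width: 0.0854
grasp_force: 0.0
time_s: 13.1
tcp_pos: [0.4821, 0.367, 0.1024]
ee_rot: [0.999, 0.034, 0.002, -0.0]
ft_force: [-0.2, -2.5, 11.4]
gripper_width: 0.0338
grasp_force: 40.2
[0.48212359 0.36704007 0.10236239] [-1.0680164  -3.14358678 10.56578837] 0.03311800246578626 40.16235172748566
```

```bash
python3 -m crank '[[[0,0,-8,0,0,0,255],[0,0,-20,0,0,0,255],[0,0,-40,0,0,0,255],[0,0,-65,0,0,0,255],[0,0,-95,0,0,0,255],[0,0,-120,0,0,0,255],[0,0,-120,0,0,0,255],[0,0,-120,0,0,0,255]]]'
python3 - <<'E'
from h import *
b=snap('wrist','w11')['color']; a=snap('side','s11')['color'];c=snap('scene','c11')['color']
s=arm.state();print(s['tcp_pos'],R.from_quat(s['ee_rot']).as_rotvec(),s['ft_force'],s['gripper_width'])
v=np.zeros((600,800,3),np.uint8); v[:,:480]=cv2.resize(b[100:350,220:420],(480,600),interpolation=cv2.INTER_CUBIC); v[:300,480:]=cv2.resize(a[160:260,280:370],(320,300),interpolation=cv2.INTER_CUBIC);v[300:,480:]=cv2.resize(c[140:240,250:350],(320,300),interpolation=cv2.INTER_CUBIC); cv2.imwrite('pics/v11.png',v)
E
```

```text
time_s: 14.2
tcp_pos: [0.4805, 0.3667, 0.2194]
ee_rot: [0.999, 0.034, -0.0, 0.0]
ft_force: [-0.0, 0.0, -2.3]
gripper_width: 0.0336
grasp_force: 40.6
[0.48046975 0.36656237 0.21898991] [ 3.13851590e+00  1.06599452e-01 -2.76661520e-03] [-0.00474523 -0.41061751 -3.1680966 ] 0.0337935356517242
```

View pics/v11.png

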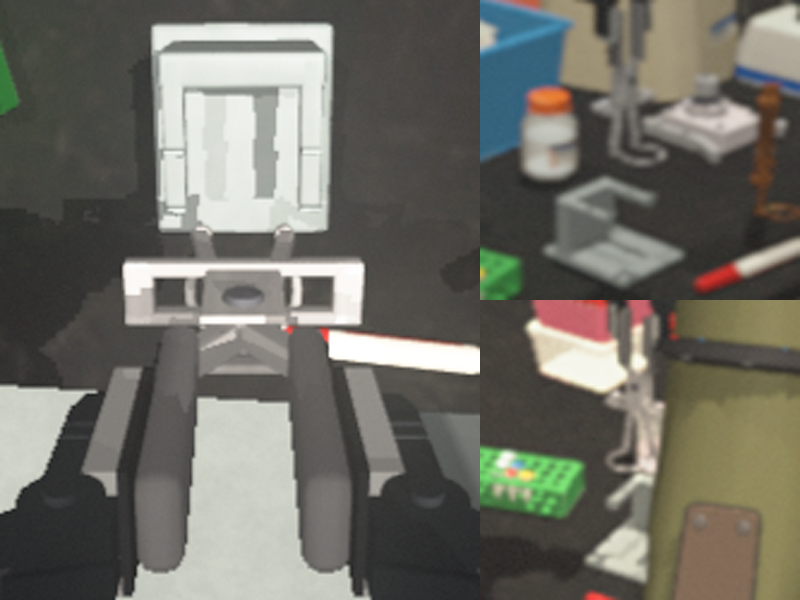

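Grasp is good: the pliers are upright and squeezed in the gripper, the stand is empty and unmoved, and the ring hangs free to −x. The guard's centre is at wrist (321,221). That used my tenth picture, so I'll go by numbers from here.

Run:
```python
from h import *
im=load('w11');s=arm.state();T=R.from_quat(s['ee_rot']);tcp=s['tcp_pos']
W=lambda u,v:(220+u/2.4,100+v/2.4)
for zp in(.205,.2137,.22):
    for n,p in dict(fl=(123,258),fr=(363,258),c=(243,291),rl=(123,325),rr=(363,325)).items():
        P=onz(im,*W(*p),zp-.022); print(zp,n,T.inv().apply(P-tcp).round(4)*1000)
for x in(0,.004):
    print([ [q.round(1) for q in proj(im,tcp+T.apply([x+a,b,.0054+c]))] for a,b,c in((-.0204,0,.078),(-.0204-.018,0,.078),(-.0204,.018,.078),(-.0204,-.018,.078),(0,0,.074))])
# side: ring predicted
for n in('s11','c11'): print(n,[q.round(1) for q in proj(load(n),tcp+T.apply([-.0165,0,.0834]))])
```

```text
0.205 fl [  4.  -32.5  35.9]
0.205 fr [ 4.  33.4 36. ]
0.205 c [-5.7  0.5 36. ]
0.205 rl [-16.  -33.4  36. ]
0.205 rr [-16.   34.3  36.1]
0.2137 fl [  7.  -31.2  27.2]
0.2137 fr [ 7.  32.1 27.3]
0.2137 c [-2.3  0.5 27.3]
0.2137 rl [-12.2 -32.   27.3]
0.2137 rr [-12.2  33.   27.4]
0.22 fl [  9.2 -30.2  20.9]
0.22 fr [ 9.2 31.2 21. ]
0.22 c [ 0.2  0.5 21. ]
0.22 rl [ -9.4 -31.   21. ]
0.22 rr [-9.4 32.  21. ]
[[np.float64(320.7), np.float64(216.9)], [np.float64(320.7), np.float64(237.3)], [np.float64(342.9), np.float64(216.9)], [np.float64(298.5), np.float64(216.8)], [np.float64(320.7), np.float64(194.2)]]
[[np.float64(320.7), np.float64(212.2)], [np.float64(320.7), np.float64(232.8)], [np.float64(343.0), np.float64(212.2)], [np.float64(298.4), np.float64(212.2)], [np.float64(320.7), np.float64(189.3)]]
s11 [np.float64(323.8), np.float64(210.2)]
c11 [np.float64(297.1), np.float64(191.9)]
```

```bash
python3 -m crank '[[[8,25,0,0,0,0.068,255],[20,65,0,0,0,0.068,255],[34,105,0,0,0,0.068,255],[48,145,0,0,0,0.068,255],[62,185,0,0,0,0.068,255],[76,225,0,0,0,0.068,255],[90,262,0,0,0,0.068,255],[97,285,0,0,0,0.068,255],[100,297,0,0,0,0.068,255],[100,297,0,0,0,0.068,255]]]'; python3 -m crank '[[[0,0,0,0,0,0,255],[0,0,0,0,0,0,255]]]'
python3 - <<'E'
from h import *
s=arm.state();T=R.from_quat(s['ee_rot']);print(s['tcp_pos'],T.as_rotvec().round(4),s['ft_force'].round(2),s['gripper_width'])
im=snap('wrist','w12');snap('side','s12');snap('scene','c12')
u,v=proj(im,np.array([.647,.077,.081]));print('pred spindle px',u,v)
g=cv2.cvtColor(im['color'],6);u,v=int(u),int(v)
print(g[v-30:v+31:3,u-30:u+31:3])
o=load('w11');L=lambda p,z:T.inv().apply(onz(o,220+p[0]/2.4,100+p[1]/2.4,z)-np.array([.48047,.36656,.21899]))
print('handle top rear',L((162,570),.291),L((327,570),.291),'front',L((162,480),.291))
E
```

```text
time_s: 15.6
tcp_pos: [0.6007, 0.0764, 0.2199]
ee_rot: [1.0, -0.001, -0.0, 0.0]
ft_force: [0.4, 0.8, -1.8]
gripper_width: 0.0336
grasp_force: 40.7
time_s: 15.85
tcp_pos: [0.6004, 0.0789, 0.2204]
ee_rot: [1.0, 0.001, 0.0, -0.0]
ft_force: [0.5, 1.0, -1.5]
gripper_width: 0.0335
grasp_force: 40.7
[0.60042548 0.07894286 0.22037939] [-3.1411e+00 -2.7000e-03 -1.0000e-04] [ 0.51  1.   -1.49] 0.03346429769179468
pred spindle px 322.9463636082804 125.39373616753089
[[151 130 134 221 247 247 247 247 241 241 215 214 237 239 247 247 247 247
  123 132 133]
 [198 127 129 236 247 246 241 234 247 247 247 246 247 247 240 243 247 247
  233 172 201]
 [247 222 241 247 247 224 247 244 178 136 139 139 140 143 230 247 242 247
  247 247 247]
 [247 247 247 247 227 247 241 139 138 139 139 140 140 141 141 228 247 236
  247 247 247]
 [247 247 247 240 243 228 134 137 136 137 136 138 138 137 137 140 230 247
  243 247 247]
 [247 247 247 206 247 135 136 135 131 136 185 189 158 138 141 140 141 245
  233 247 247]
 [247 247 227 239 195 136 135 115 181 207 229 220 188 203 143 133 137 176
  248 247 248]
 [247 247 227 247
[... 665 characters left out ...]
26 176 245 235
  247 248 248]
 [236 247 247 247 247 185 217 180 136 110 135 136 135 137 240 244 245 245
  247 248 248]
 [231 247 247 247 248 248 209 194 245 247 248 243 246 246 241 246 248 248
  247 248 247]
 [224 247 247 247 247 247 247 248 248 214 215 214 246 248 247 248 247 247
  248 248 247]
 [212 247 247 247 247 247 248 248 248 248 247 247 248 248 248 248 248 247
  248 248 248]
 [197 247 247 247 247 248 247 248 247 248 247 247 247 247 247 247 248 247
  248 248 247]
 [187 247 247 247 247 247 247 247 247 247 247 248 248 247 248 248 247 247
  247 247 247]]
handle top rear [-0.01122736 -0.01163021 -0.07200468] [-0.00950231  0.01427175 -0.07201787] front [ 0.00519698 -0.01222902 -0.07200344]
```

Spindle hole found at wrist (323,125), which puts the axis at about (0.647, 0.077). To check the ring's place in the tool frame, I'll fit its circle in the side and scene images against the empty background.

Run:
```python
from h import *
from scipy.ndimage import map_coordinates as mc
w=load('w12');print('spindle',onz(w,323.3,125,.081))
def D(a,b): return np.abs(load(a)['color'].astype(float)-load(b)['color']).sum(2)
im={'s':load('s11'),'c':load('c11')}; d={'s':D('s11','s12'),'c':D('c11','c12')}
tcp=np.array([.48047,.36656,.21899]);T=R.from_rotvec([3.1385,.1066,-.0028])
t=np.linspace(0,2*np.pi,60)
def sc(k,dx,dy,z):
    def circ(r): 
        P=tcp+T.apply(np.c_[dx+r*np.cos(t),dy+r*np.sin(t),z+0*t]); u,v=proj(im[k],P); return mc(d[k],[v,u],order=1)
    m=np.cos(t)<.5
    return np.mean(circ(.018)[m])-np.mean(circ(.0245)[m])*.5-np.mean(circ(.010)[m])*.5
for ks in('s','c','sc'):
    best=sorted([(sum(sc(k,dx/1e3,dy/1e3,z/1e3) for k in ks),dx,dy,z) for dx in range(-34,-9,1) for dy in(0,) for z in range(72,96)],reverse=True)[:4]; print(ks,[(round(b[0],1),)+b[1:] for b in best])
print(np.round(d['s'][200:222:2,312:342:2]).astype(int)); print(np.round(d['c'][182:204:2,284:312:2]).astype(int))
```

```text
spindle [0.64734933 0.07668239 0.081     ]
s [(np.float64(81.8), -22, 0, 84), (np.float64(80.5), -22, 0, 83), (np.float64(79.8), -23, 0, 84), (np.float64(79.6), -23, 0, 83)]
c [(np.float64(99.3), -25, 0, 82), (np.float64(98.8), -24, 0, 82), (np.float64(98.7), -23, 0, 83), (np.float64(97.7), -24, 0, 83)]
sc [(np.float64(178.2), -23, 0, 83), (np.float64(173.9), -22, 0, 84), (np.float64(173.2), -22, 0, 83), (np.float64(172.6), -24, 0, 83)]
[[  3  19  43 191  60 145  75   2   0   3   1   3   3   1   4]
 [  9   5  61 200  53 123  99   2   2   2   0   3   2   4   2]
 [  6  11  90 173  28 109 130   3   3   2   5   1   0   2   2]
 [  3   4 116 162  12  97 110   5   9   4   2   2   3   3   5]
 [  1   7 106 144   8  74 125 136 157  86   4   1   2   5   5]
 [  2   1  96 152  54   3  32  61  82 180  92   3   5   5   3]
 [  7   2  39  76 131 110  72  58  60 196  93  13  12   3   8]
 [  9   2   8   2  48 101 176 177 101  43   6   7   7   3   1]
 [  4   3   3   5   4   2   7   5   1   9   7   2   4   6   4]
 [  4   2   7   5   7   3   6   3   3   1   6   1   6   3   1]
 [  4   1   3   5   5   3   8   6   2   4   7   3   2   5  18]]
[[  2   5   4   2   6  22 204  18  22 102  22 159 350 289]
 [  8   8   4   4   4  55 193   3   4  92  70 219 375 310]
 [  5   8   6   9   3  94 204   2  12 115 106 287 424 335]
 [ 10   8   2  10   7 139 190   1   3 106 174 335 430 369]
 [  3   7   3  51 136 198  83   3   3  92 277 409 447 378]
 [  2   2  17 163  74  19   0   4  31 151 234 480 461 420]
 [  4   1  10 150  96  92  55  65   5  20  80 470 437 406]
 [  4   4   9  39 237 303 249 341  49  14 107 482 426 348]
 [  2   5   3   0   6  12  13   0   1   2 121 267 137  40]
 [  2   6   7   4   6   2   2   6   4   9 266 380 200  55]
 [  7   8   8   3   5   0   2   3   2   5 167 285 300 302]]
```

The fit agrees from both cameras: ring centre in the tool frame is (−23, 0, +83) mm. Target TCP is therefore (0.670, 0.077), with z = 0.137 at the end. First, hover at z ≈ 0.19.

```bash
python3 -m crank '[[[15,0,0,0,0,0,255],[40,0,5,0,0,0,255],[60,0,15,0,0,0,255],[68,0,25,0,0,0,255],[70,0,30,0,0,0,255],[70,0,30,0,0,0,255],[70,0,30,0,0,0,255],[70,0,30,0,0,0,255]]]'
python3 - <<'E'
from h import *
s=arm.state();print(s['tcp_pos'],R.from_quat(s['ee_rot']).as_rotvec().round(4),s['ft_force'].round(2))
snap('side','s13');snap('scene','c13');snap('wrist','w13')
s=arm.state();print(s['tcp_pos'],s['ft_force'].round(2))
E
```

```text
time_s: 17.0
tcp_pos: [0.6707, 0.0776, 0.191]
ee_rot: [1.0, -0.0, 0.0, -0.0]
ft_force: [0.4, -0.9, -1.7]
gripper_width: 0.0336
grasp_force: 40.7
[0.67072056 0.07759333 0.19095121] [-3.1415e+00  2.0000e-04 -1.3000e-03] [ 0.41 -0.92 -1.68]
[0.67081433 0.07747384 0.19061476] [-0.37  0.18 -1.58]
```

```bash
python3 -m crank '[[[0,0.5,5,0,0,0,255],[-0.5,0.8,10,0,0,0,255],[-0.5,0.8,15,0,0,0,255],[-0.5,0.8,20,0,0,0,255],[-0.5,0.8,24,0,0,0,255],[-0.5,0.8,24,0,0,0,255]]]'; python3 -m crank '[[[0,0,3,0,0,0,255],[0,0,6,0,0,0,255],[0,0,9,0,0,0,255],[0,0,10,0,0,0,255],[0,0,10,0,0,0,255]]]'
```

```text
time_s: 17.9
tcp_pos: [0.6701, 0.0767, 0.1658]
ee_rot: [1.0, -0.0, -0.0, 0.0]
ft_force: [0.4, -0.3, -2.6]
gripper_width: 0.0333
grasp_force: 40.7
time_s: 18.52
tcp_pos: [0.6703, 0.0767, 0.1562]
ee_rot: [1.0, -0.0, -0.0, -0.0]
ft_force: [0.1, -0.8, -2.4]
gripper_width: 0.0333
grasp_force: 40.7
```

```bash
python3 -m crank '[[[0,0,3,0,0,0,255],[0,0,6,0,0,0,255],[0,0,9,0,0,0,255],[0,0,10,0,0,0,255],[0,0,10,0,0,0,255]]]'; python3 -m crank '[[[0,0,3,0,0,0,255],[0,0,6,0,0,0,255],[0,0,8,0,0,0,255],[0,0,9,0,0,0,255],[0,0,9,0,0,0,255],[0,0,9,0,0,0,255]]]'
python3 - <<'E'
from h import *
from scipy.ndimage import map_coordinates as mc
s=arm.state();T=R.from_quat(s['ee_rot']);tcp=s['tcp_pos'];print(tcp,T.as_rotvec().round(4),s['ft_force'].round(2),s['gripper_width'],s['grasp_force'])
snap('side','s14');snap('scene','c14')
# pliers vertical travel hover->now: compare ring fit (side), spindle static
a,b=load('s13'),load('s14');d=np.abs(a['color'].astype(float)-b['color']).sum(2)
t=np.linspace(0,2*np.pi,60)
def sc(dx,z,p):
    def c(r):
        u,v=proj(a,p+np.c_[dx+r*np.cos(t),0*t+r*np.sin(t),z+0*t]);return mc(d,[v,u],order=1)
    m=np.cos(t)<.3
    return (c(.018)-.5*c(.0245)-.5*c(.010))[m].mean()
for p in(np.array([.67081,.07747,.19061]),tcp):
    print([(round(q[0],1),)+q[1:] for q in sorted([(sc(x/1e3,z/1e3,p),x,z) for x in range(-32,-14) for z in range(-92,-73)],reverse=True)[:4]])
E
```

```text
time_s: 19.15
tcp_pos: [0.6703, 0.0767, 0.1461]
ee_rot: [1.0, -0.0, -0.0, -0.0]
ft_force: [0.4, 0.6, -1.3]
gripper_width: 0.0334
grasp_force: 40.7
time_s: 19.9
tcp_pos: [0.6704, 0.0767, 0.1373]
ee_rot: [1.0, -0.0, 0.0, -0.0]
ft_force: [-0.2, 0.2, -0.7]
gripper_width: 0.0335
grasp_force: 40.7
[0.67039481 0.07672706 0.13733392] [-3.1415e+00  3.0000e-04 -3.0000e-04] [-0.19  0.24 -0.72] 0.033458840434780396 40.65528988838196
[(np.float64(4.4), -22, -81), (np.float64(4.4), -21, -81), (np.float64(4.3), -20, -82), (np.float64(4.3), -20, -81)]
[(np.float64(23.0), -22, -79), (np.float64(23.0), -22, -80), (np.float64(22.5), -21, -80), (np.float64(22.4), -21, -79)]
```

```bash
for i in 1 2 3 4; do python3 -m crank '[[[0,0,0,0,0,0,255],[0,0,0,0,0,0,255]]]' | grep -E 'ft_f|tcp'; done
```

```text
tcp_pos: [0.6703, 0.0767, 0.1373]
ft_force: [-0.4, -0.0, -1.3]
tcp_pos: [0.6703, 0.0767, 0.1372]
ft_force: [1.3, -0.1, -2.4]
tcp_pos: [0.6703, 0.0767, 0.1373]
ft_force: [-0.1, -0.8, -1.8]
tcp_pos: [0.6703, 0.0767, 0.1372]
ft_force: [-0.1, -0.2, -0.7]
```

The ring hangs free at groove height (about 0.054), with the weight in the gripper and no side force. Handing in.

```bash
python3 -c "
from cell import ticket
print(ticket.hand_in())"
```

```text
the job is handed in; nothing more can be done
None
```

Handed in at about 21 s, with no verdict returned: by my measurements the block is home against the end stop, and the pliers are held upright and squeezed with the spread ring at groove height around the spindle, with no sign of contact in the force readings.

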